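# Reset the tripped overload relay and restart

## Task

One of the three overload relays on the training board has tripped: its orange flag is up. With the fingertips, gently press that relay's blue reset button well down and let it spring back, then press the green start button on the yellow station the same way and withdraw clear of everything. Leave the other two relays, the red stop button and the loose things alone, and do not lift the station or shove it about.

Things in the scene. Friction and masses are not known exactly. Their poses are not given: they have to be found in the camera images.
- relay_tripped: The tripped overload relay: grey block fixed on the white training board, 78 (its x) by 45 (its y) mm, origin at its underside centre, 60 mm tall in the middle 50 mm of its x length (lower, 46 mm, at both ends). Known by a raised ORANGE bar (trip flag, 10 x 34 mm, 5 mm high) across its top, 19 mm to +x of its centre; its blue reset button is 8 mm to -x of its centre.
- reset_tripped_top (a point): Centre of the top face of the tripped relay's blue reset cap (18 mm diameter), 80 mm above the relay's underside; the cap stands 8 mm proud of a black collar, 34 mm across and 12 mm high. z points up, the press is straight down.
- reset_tripped (a joint): How far the tripped relay's reset is pressed: 0 = up, 0.008 m = fully down; the cap sinks against a spring: about 1.5 N to start it, 5 N at the full 8 mm travel; it springs back when let go.
- relay_ok_a: Healthy overload relay, same shape and blue reset button but with a flat black window and no orange flag. Fixed on the board; the three relays stand in a row, 85 mm apart, in any order. Leave alone.
- relay_ok_b: The other healthy overload relay, as relay_ok_a. Leave alone.
- reset_ok_a (a joint): Reset button of relay_ok_a, 0 = up. Leave alone.
- reset_ok_b (a joint): Reset button of relay_ok_b, 0 = up. Leave alone.
- board: White training board, 180 (x) x 280 (y) x 12 mm, flat on the bench and fixed; origin at its underside centre. The relays stand on it, turned as it is.
- station: Loose yellow push-button station with black top plate, 135 (its x) x 75 (its y) mm, 54 mm to the plate, 0.5 to 1 kg on four rubber feet; origin at its underside centre. The green start button is 32 mm to +x of the origin, the red stop button 32 mm to -x.
- start_top (a point): Centre of the top face of the green start cap (28 mm diameter), 74 mm above the bench; the cap stands 8 mm proud of a steel collar, 44 mm across and 12 mm high.
- start (a joint): How far the green start button is pressed: 0 = up, 0.008 m = fully down; the cap sinks against a spring: about 1.5 N to start it, 5 N at the full 8 mm travel; it springs back when let go.
- stop_top (a point): Centre of the top face of the red stop cap, same size and height as the start cap, 64 mm from it. Leave alone.
- stop (a joint): Red stop button, 0 = up. Leave alone.
- terminal_block_centre (a point): Centre of a loose grey terminal block, 22 x 55 x 26 mm tall, lying on the board in front (-x) of the relays. Leave alone.
- multimeter_centre (a point): Middle of a loose yellow and black multimeter, 165 x 85 x 47 mm tall, lying on the bench to the right (-y) of the station. Leave alone.
- screwdriver_grip (a point): Middle of the red handle of a loose screwdriver, 190 mm long, lying on the bench to the left (+y) of the board. Leave alone.
Not all that is in view belongs to the job. What is shaped like the station but pink or purple is not meant.

How it is judged (in metres and radians):
On the way, in this order (a step that is already met when the one before it is completed fails the run):
1. the tripped relay's reset is pressed at least 4 mm (value of joint reset_tripped above 0.004 m), for 0.05 s.
2. the reset has sprung back up (value of joint reset_tripped below 0.0015 m), for 0.05 s.
3. the green start button is pressed at least 4 mm (value of joint start above 0.004 m), for 0.05 s.
At the end, for the whole second after the job is handed in: After the reset and then the start button were each pressed at least 4 mm, all buttons are back up (within 1.5 mm), the station stands flat and at rest within 20 mm of where it was, and the loose things lie within 15 mm of where they were (value of joint each of reset_tripped, start, stop, reset_ok_a, reset_ok_b below 0.0015 m and distance of station from where it was at the start of the episode below 0.02 m and height (world z) of station below 0.005 m and angle between station's own z axis and vertical below 0.05 rad and linear speed of station below 0.01 m/s and distance of each of screwdriver_grip, multimeter_centre, terminal_block_centre from where it was at the start of the episode below 0.015 m); the robot touches nothing.
It fails at once if a healthy relay is pushed on (contact force between anything else and relay_ok_a above 2 N or contact force between anything else and relay_ok_b above 2 N or value of joint any of reset_ok_a, reset_ok_b above 0.0015 m).
It fails at once if the red stop button is pressed (value of joint stop above 0.0015 m).
It fails at once if the tripped relay or the station is pushed with more than 25 N (contact force between anything else and relay_tripped above 25 N or contact force between any of the fingers, the arm and station above 25 N).
It fails at once if the station is shifted by more than 20 mm, lifted by more than 8 mm, or tipped by more than 0.15 rad (distance of station from where it was at the start of the episode above 0.02 m or height (world z) of station above 0.008 m or angle between station's own z axis and vertical above 0.15 rad).
It fails at once if a loose bystander (terminal block, multimeter, screwdriver) is moved by more than 15 mm (distance of any of screwdriver_grip, multimeter_centre, terminal_block_centre from where it was at the start of the episode above 0.015 m).
It also fails if it takes over 45 s, if anything falls off the work surface, if the arm or the gripper's body presses on something with over 40 N, if the wrist force passes 120 N, or if a joint passes its speed limit or range.

## Robot

A 6-joint arm with a two-finger parallel gripper is mounted at the origin on the work surface. World frame = base frame: x ahead of the robot, y to its left, z up, the work surface at z = 0. Lengths are in mm, angles in rad, forces in N, time in s.
With the tool pointing down it reaches from about 300 to 775 mm from the base axis. Payload 14.6 kg.
Tool frame: the origin (TCP) lies between the finger pads; the fingertips stand 8 mm ahead of it and the grasp point (between the pads) lies 11 mm behind it; x points along the fingers, y is the direction in which the jaws open and shut, and the axes are right-handed (so a half turn about x gives the same grasp; the last joint's range is limited). The gripper opens to 94 mm and grips with 3 to 60 N. Pads are 16 mm wide; open, the fingers measure 119 mm over their backs; the gripper's body (75 mm by 177 mm) begins 78 mm behind the grasp point.
Start: joints at [-1.224, 0.3, 1.521, -0, 1.321, -0.067], TCP at [221.142, -503.573, 213.446] pointing down, gripper open.
Joint ranges: [-3.03, 3.03], [-0.79, 2.21], [0.23, 2.52], [-1.04, 4.18], [0, 3.07], [-2.55, 2.55]. Speed limits (rad/s): [2.22, 2.22, 2.57, 3.14, 3.14, 3.14].

## Interface

Orientations are given as [roll, pitch, yaw] about the fixed x, y, z axes, in that order (R = Rz(yaw) Ry(pitch) Rx(roll)).
In Python, from cell import telemetry, camera, calibration, order gives the robot as it stands.
- The arm moves only by the shell command python3 -m handwheel 'ROWS' [FORCE]. ROWS is JSON, a list of rows, each a list of 7 numbers: the turn, a rotation vector about the tool's x, y, z as a fraction of full scale, then the shift along the tool's x, y, z as a fraction of full scale, then the opening, from 0 (shut) to 1 (fully open). A call has 1 to 12 rows; each row is the pose to reach, as a shift and turn from the pose measured when the call began, along the tool's axes at that moment, turning the shorter way round; what a row does not reach only later rows make up. Full scale, the value 1, is 300 mm for a shift and pi rad for a turn. A row lasts 1/8 s, in which the tool goes at most 62.5 mm and 10.7 degrees, less where a joint would pass 70% of its speed; a pose out of reach is approached as far as the arm can. A call with a number of a shift or a turn outside -1 to 1 is refused whole. A call with a gripper value outside its range is refused whole. The fingers move at their own pace and stop on an object; FORCE is the grip in N (left out, the last holds). Time passes only in rows, so rows that repeat a pose let the fingers close. It gives the time, the measured TCP pose, the force and the opening at its end, in the units of the state.
- telemetry.read_state(): the state, without advancing time (a new reading comes with each control period).
- camera(name): name is "side" or "top" or "wrist"; returns the picture (420x560x3 uint8, red, green, blue); there is no depth.
- calibration(name): a dict with "fov_y" (degrees; the focal length in pixels is half the picture's height over the tangent of half this angle, whatever the lens; pixels are square), "cx", "cy" (the principal point, pixels), "position" and "attitude" of the camera in the world. Camera axes: x right, y down, z forward; pixel columns grow to the right and rows downward; lengths in mm; the calibration is good to about 2 mm. A picture is of the moment at which its call begins: read the wrist's pose just before it. calibration takes no time and is no camera call; for the wrist camera it gives the pose at the moment of the call.
- order.sign_off(): hands the job in, once; it reports no verdict.
The state is a dict: "clock": time; "joints": joint angles; "qd": joint speeds; "effort": joint torques, N m; "eef_pos": TCP position; "eef_rot": TCP orientation; "wrist_force": force on the tool from outside, world axes, zero at the start; "moment": the same for the moment, N m; "finger_gap": finger opening in mm.
Only numpy, scipy, OpenCV 4.12 (cv2) and the standard library are available. Lean on these libraries where they do the work, as an engineer would, in place of code of your own. Each camera call takes 0.05 s, during which the arm holds its last target.

## Working session

There is one attempt and no reset: what is moved stays moved. The work goes in short steps, Python scripts to look and compute and a shell command to move; the robot and the scene stay as the last step left them, time stands still between calls to the robot, and variables do not carry over. Pictures are saved under pics/ and viewed, and the job is handed in when it is done.

```bash
ls; mkdir -p pics; python3 - <<'E'
from cell import telemetry, camera, calibration, order
import cv2
for n in ["side","top","wrist"]:
    print(n,calibration(n)); cv2.imwrite(f"pics/{n}0.png",camera(n)[:,:,::-1])
print(telemetry.read_state())
E
```

```text
pics
side {'fov_y': 55.912357971413286, 'cx': 281.7548284941821, 'cy': 205.6889956439506, 'position': array([196.81228411, 628.70145374, 620.86226273]), 'attitude': array([-2.19670322, -0.02211561, -2.69421807])}
top {'fov_y': 51.45886531320124, 'cx': 271.7622346122797, 'cy': 209.52904541202696, 'position': array([ 405.43490676,  -13.21599964, 1230.5187544 ]), 'attitude': array([-3.03797319, -0.01123481, -1.55901182])}
wrist {'fov_y': 69.19987485818491, 'cx': 278.99451217513786, 'cy': 208.7659082686049, 'position': array([ 294.63376744, -470.41313029,  382.93073867]), 'attitude': array([ 2.86195261e+00,  4.31304364e-04, -1.15736811e+00])}
{'clock': 0.15, 'joints': array([-1.22359083e+00,  3.00310273e-01,  1.52142079e+00,  6.08600921e-06,
        1.32068980e+00, -6.66001983e-02]), 'qd': array([-0.00019072, -0.00285163, -0.00152082, -0.00091795, -0.00094311,
        0.00049151]), 'effort': array([ 8.60809505e-04, -5.31957185e+01, -3.52819562e+01,  7.07938825e-02,
        2.36034254e-02, -1.02579618e-04]), 'eef_pos': array([ 221.08918464, -503.40593869,  213.04235544]), 'eef_rot': array([-1.64451461,  1.56996809,  1.91088224]), 'wrist_force': array([0.18282209, 0.34978441, 0.61100513]), 'moment': array([ 0.02592313,  0.04659732, -0.02580195]), 'finger_gap': 94.47798495968762}
```

View pics/top0.png

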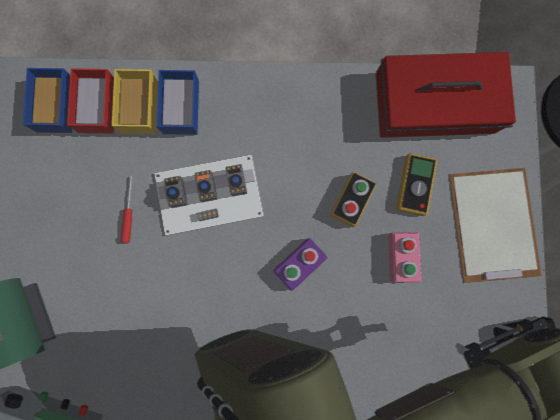

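View pics/side0.png

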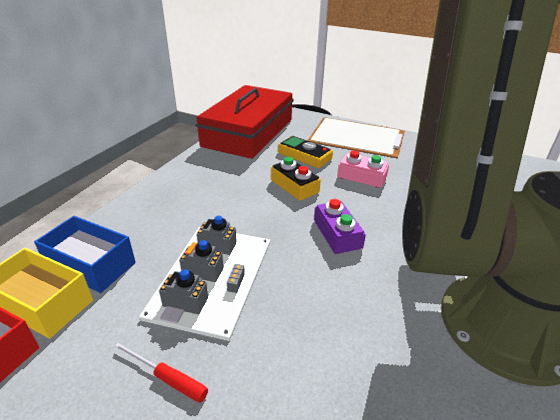

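View pics/wrist0.png

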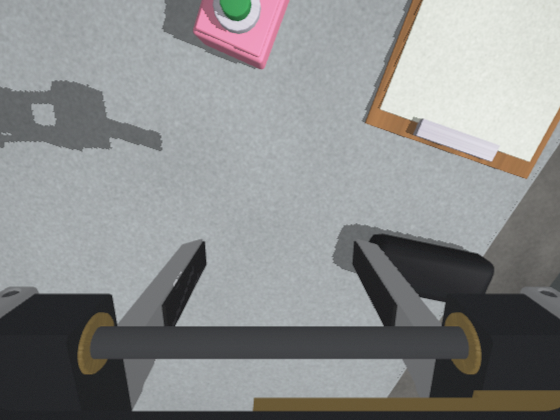

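The top view shows three relays, with blue caps near (174,192), (205,186) and (236,180). The middle one has an orange bar at about (203,177). The yellow station is at (355,198), with its green cap at (362,187) and red cap at (350,208). The purple (300,264) and pink (406,257) boxes are decoys. Next I'll confirm with crops and triangulate from the two views.

```bash
cat > h.py <<'E'
import numpy as np, cv2
from scipy.spatial.transform import Rotation as R
from cell import telemetry, camera, calibration
def ray(c,u,v):
    f=210/np.tan(np.radians(c["fov_y"]/2))
    d=R.from_euler("xyz",c["attitude"]).apply([(u-c["cx"])/f,(v-c["cy"])/f,1.])
    return np.array(c["position"]),d/np.linalg.norm(d)
def plane(c,u,v,z):
    p,d=ray(c,u,v); return p+d*(z-p[2])/d[2]
def proj(c,P):
    f=210/np.tan(np.radians(c["fov_y"]/2))
    q=R.from_euler("xyz",c["attitude"]).inv().apply(np.array(P)-c["position"])
    return f*q[0]/q[2]+c["cx"],f*q[1]/q[2]+c["cy"]
def tri(c1,a,c2,b):
    p,d=ray(c1,*a);q,e=ray(c2,*b)
    s=np.linalg.lstsq(np.c_[d,-e],q-p,rcond=None)[0]
    x,y=p+s[0]*d,q+s[1]*e
    return (x+y)/2,np.linalg.norm(x-y)
def blobs(img,col,amin=8):
    h=cv2.cvtColor(img,cv2.COLOR_RGB2HSV)
    rg={"blue":((105,110,60),(125,255,255)),"green":((55,110,60),(85,255,255)),"red":((0,170,110),(6,255,255)),"orange":((7,150,120),(18,255,255))}[col]
    n,l,s,c=cv2.connectedComponentsWithStats(cv2.inRange(h,*rg))
    return [(c[i].round(1).tolist(),s[i].tolist()) for i in range(1,n) if s[i,4]>=amin]
E
python3 - <<'E'
from h import *
for n in ["top","side"]:
    im=cv2.imread(f"pics/{n}0.png")[:,:,::-1].copy()
    for c in ["blue","green","red","orange"]:
        print(n,c,[(b[0],b[1][2:]) for b in blobs(im,c) if b[1][4]<400])
t=cv2.imread("pics/top0.png");s=cv2.imread("pics/side0.png")
a=cv2.resize(t[150:240,145:445],(800,240),interpolation=cv2.INTER_CUBIC)
b=cv2.resize(s[130:340,130:340],(340,340),interpolation=cv2.INTER_CUBIC)
o=np.zeros((580,800,3),np.uint8);o[:240]=a;o[240:,:340]=b;cv2.imwrite("pics/crop0.png",o)
E
```

```text
top blue [([235.2, 179.4], [7, 6, 35]), ([203.7, 185.5], [7, 6, 34]), ([171.7, 191.6], [8, 6, 36])]
top green [([361.0, 186.5], [9, 8, 60]), ([410.0, 269.0], [9, 9, 67]), ([292.0, 272.3], [9, 9, 60]), ([42.0, 397.4], [7, 8, 32])]
top red [([77.0, 69.0], [11, 1, 11]), ([72.6, 97.1], [10, 54, 293]), ([106.5, 95.4], [6, 57, 176]), ([351.1, 207.2], [8, 8, 30]), ([421.9, 205.3], [3, 4, 9]), ([408.7, 244.5], [9, 8, 48])]
top orange [([202.3, 176.7], [12, 5, 39])]
side blue [([218.1, 219.8], [9, 9, 66]), ([202.6, 244.5], [10, 10, 86]), ([184.3, 274.4], [12, 12, 103])]
side green [([293.3, 141.4], [21, 10, 115]), ([375.9, 158.7], [9, 8, 63]), ([288.0, 160.3], [9, 8, 64]), ([345.9, 219.3], [11, 11, 103])]
side red [([261.4, 145.5], [4, 6, 8]), ([324.2, 148.8], [4, 3, 8]), ([354.5, 153.7], [8, 8, 54]), ([302.8, 169.5], [10, 8, 68]), ([334.5, 203.6], [10, 10, 83])]
side orange [([320.3, 122.5], [7, 10, 10]), ([313.1, 138.2], [12, 15, 26]), ([401.6, 131.9], [4, 3, 11]), ([333.2, 145.0], [26, 5, 27]), ([384.0, 152.4], [46, 9, 83]), ([190.4, 248.5], [12, 12, 62]), ([44.8, 276.2], [46, 24, 378]), ([14.5, 314.5], [10, 6, 10])]
```

View pics/crop0.png

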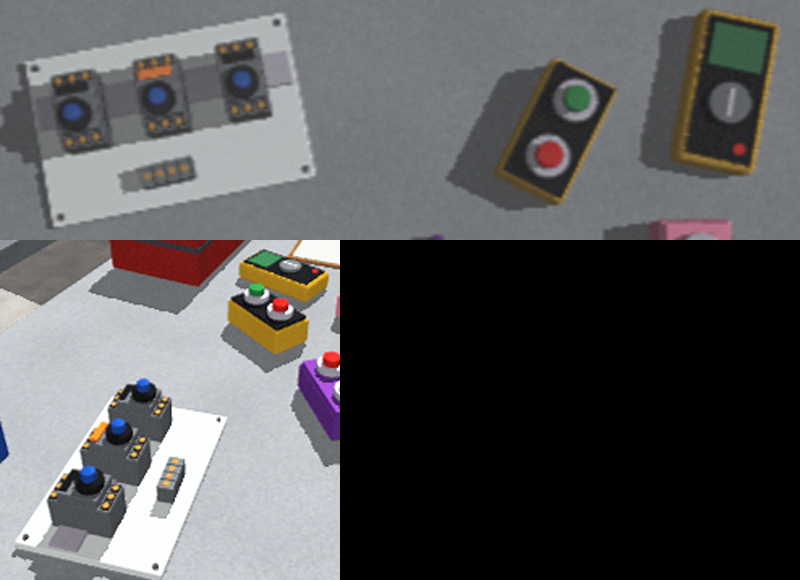

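The crop confirms that the middle relay is the tripped one: it is the only one with an orange bar. The yellow and black box with the green cap on its far end is the station.

```bash
python3 - <<'E'
from h import *
T=calibration("top");S=calibration("side")
for n,a,b,z in [("r1",(171.7,191.6),(184.3,274.4),92),("TRIP",(203.7,185.5),(202.6,244.5),92),("r3",(235.2,179.4),(218.1,219.8),92),("start",(361,186.5),(288,160.3),74),("stop",(351.1,207.2),(302.8,169.5),74),("flag",(202.3,176.7),(190.4,248.5),74.5)]:
    p,g=tri(T,a,S,b); print(n,p.round(1),round(g,1),"plane top",plane(T,*a,z)[:2].round(1),"plane side",plane(S,*b,z-3)[:2].round(1))
st=telemetry.read_state();print(R.from_euler("xyz",st["eef_rot"]).as_matrix().round(3))
E
```

```text
r1 [568.  239.2  92.4] 0.1 plane top [568.  239.2] plane side [570.4 236.7]
TRIP [585.6 155.8  92.1] 0.7 plane top [585.4 155.6] plane side [588.2 153.1]
r3 [603.1  73.1  91.1] 0.4 plane top [602.8  73. ] plane side [604.9  71. ]
start [ 591.8 -264.    73.4] 0.9 plane top [ 591.2 -264.1] plane side [ 593.9 -267.8]
stop [ 535.2 -237.    73.3] 0.5 plane top [ 534.9 -237. ] plane side [ 536.8 -240.5]
flag [612.1 162.7  76. ] 1.0 plane top [612.  162.7] plane side [616.1 159. ]
[[-0.     0.402 -0.916]
 [ 0.001 -0.916 -0.402]
 [-1.    -0.001 -0.   ]]
```

```bash
python3 -m handwheel '[[0,0,0,0,-0.09,-0.12,0],[0,0,0,0,-0.18,-0.24,0],[0,0,0,0,-0.27,-0.36,0],[0,0,0,0,-0.36,-0.48,0],[0,0,0,0,-0.45,-0.6,0],[0,0,0,0,-0.54,-0.72,0],[0,0,0,0,-0.6,-0.8,0],[0,0,0,0,-0.6,-0.8,0]]' 10
python3 - <<'E'
from h import *
s=telemetry.read_state();M=R.from_euler("xyz",s["eef_rot"]).as_matrix()
print(s["eef_pos"],s["joints"].round(2),M.round(3)); print((M.T@(np.array([585.6,155.8,190])-s["eef_pos"])/300).round(4))
E
```

```text
clock: 1.15
eef_pos: [369.0, -240.9, 213.2]
eef_rot: [-1.674, 1.57, 1.884]
wrist_force: [-0.1, 0.2, 0.1]
finger_gap: 17.6
[ 369.01697017 -240.87890409  213.18969902] [-0.66  0.05  1.81  0.    1.28  0.49] [[-0.     0.404 -0.915]
 [ 0.001 -0.915 -0.404]
 [-1.    -0.001 -0.   ]]
[ 0.0783 -0.9172 -1.1951]
```

```bash
python3 -m handwheel '[[0,0,0,0,-0.1,-0.13,0],[0,0,0,0,-0.2,-0.26,0],[0,0,0,0,-0.3,-0.39,0],[0,0,0,0,-0.4,-0.52,0],[0,0,0,0,-0.5,-0.65,0],[0,0,0,0,-0.6,-0.78,0],[0,0,0,0,-0.68,-0.88,0],[0,0,0,0,-0.68,-0.88,0],[0,0,0,0,-0.68,-0.88,0]]' 10
python3 - <<'E'
from h import *
s=telemetry.read_state();c=calibration("wrist");im=camera("wrist");cv2.imwrite("pics/w1.png",im[:,:,::-1])
M=R.from_euler("xyz",s["eef_rot"]).as_matrix()
print(s["eef_pos"],s["finger_gap"]); print((M.T@(np.array([585.6,155.8,190])-s["eef_pos"])/300).round(4))
for b in blobs(im,"blue",50)+blobs(im,"orange",50): print(b,plane(c,*b[0],92).round(1))
E
```

```text
clock: 2.28
eef_pos: [527.8, 51.4, 213.1]
eef_rot: [-1.036, 1.57, 2.522]
wrist_force: [-0.4, -0.6, 0.2]
finger_gap: 0.4
[527.77930797  51.4259565  213.12148994] 0.40788828768480084
[ 0.0771 -0.2403 -0.3169]
([108.7, 83.8], [96, 73, 27, 23, 471]) [569.3 236.2  92. ]
([202.2, 104.6], [191, 94, 23, 22, 377]) [586.4 154.1  92. ]
([292.8, 124.6], [283, 115, 20, 20, 319]) [603.6  71.8  92. ]
([209.8, 75.6], [192, 67, 37, 18, 414]) [612.  156.3  92. ]
```

View pics/w1.png

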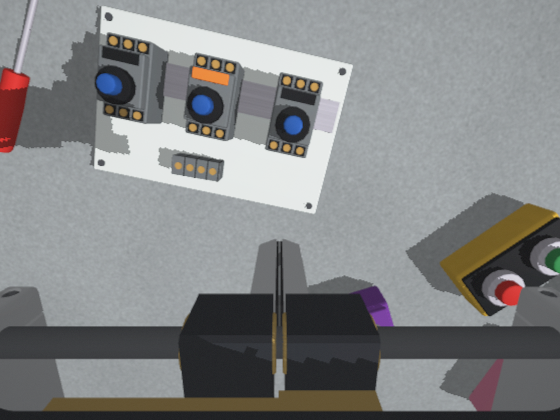

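The wrist view shows the flag at (210,76) and the tripped cap at (202,105). It puts the cap at (586.4,154.1), within 2 mm of the two-view fix. I'll move above (586,155), then descend to leave the tips about 20 mm over the cap.

```bash
python3 -m handwheel '[[0,0,0,0,-0.09,-0.12,0],[0,0,0,0,-0.17,-0.23,0],[0,0,0,0,-0.238,-0.317,0],[0,0,0,0,-0.238,-0.317,0],[0,0,0,0.1,-0.238,-0.317,0],[0,0,0,0.2,-0.238,-0.317,0],[0,0,0,0.28,-0.238,-0.317,0],[0,0,0,0.31,-0.238,-0.317,0],[0,0,0,0.31,-0.238,-0.317,0]]' 10
python3 - <<'E'
from h import *
s=telemetry.read_state();c=calibration("wrist");im=camera("wrist");cv2.imwrite("pics/w2.png",im[:,:,::-1])
M=R.from_euler("xyz",s["eef_rot"]).as_matrix()
print(s["eef_pos"],M.round(3),s["wrist_force"]); print((M.T@(np.array([586,155,100])-s["eef_pos"])/300).round(4))
for b in blobs(im,"blue",50)+blobs(im,"orange",50): print(b,plane(c,*b[0],92).round(1))
print(proj(c,M@[8,0,0]+s["eef_pos"]))
im=camera("side");cv2.imwrite("pics/s2.png",cv2.resize(im[150:340,110:340,::-1],(690,570)))
E
```

```text
clock: 3.45
eef_pos: [585.9, 154.1, 120.6]
eef_rot: [-1.106, 1.57, 2.45]
wrist_force: [0.3, -0.2, 0.5]
finger_gap: 0.7
[585.86137901 154.13332503 120.63711159] [[-0.001  0.403 -0.915]
 [ 0.001 -0.915 -0.403]
 [-1.    -0.001  0.   ]] [ 0.32539568 -0.15421946  0.46735265]
[ 0.0688 -0.0024 -0.0016]
([309.1, 5.3], [285, 0, 41, 17, 364]) [724.4 197.1  92. ]
([159.3, 214.5], [144, 201, 31, 28, 664]) [570.5 237.4  92. ]
([279.0, 234.1], [266, 224, 26, 29, 372]) [590.4 156.9  92. ]
([393.2, 260.7], [379, 247, 30, 29, 628]) [604.6  74.1  92. ]
([286.4, 197.2], [263, 187, 48, 21, 610]) [616.5 163.   92. ]
(np.float64(280.09978880909705), np.float64(253.4104122371018))
```

View pics/w2.png

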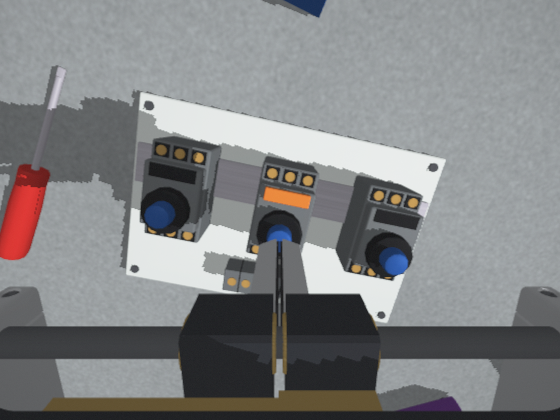

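View pics/s2.png

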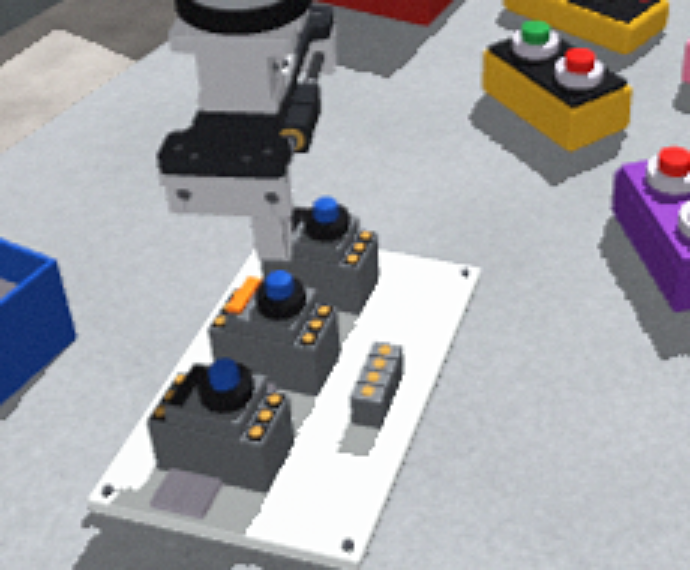

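The wrist and side views show the tips straight above the tripped cap at (279,234), about 20 mm up. The midpoint of the two neighbouring caps gives (587.5,155.7), so I'll shift about 1.5 mm and come down until contact.

```bash
python3 -m handwheel '[[0,0,0,0.03,-0.003,-0.005,0],[0,0,0,0.055,-0.003,-0.005,0],[0,0,0,0.065,-0.003,-0.005,0],[0,0,0,0.07,-0.003,-0.005,0],[0,0,0,0.075,-0.003,-0.005,0],[0,0,0,0.075,-0.003,-0.005,0]]' 10
```

```text
clock: 4.3
eef_pos: [587.3, 156.1, 99.1]
eef_rot: [-2.664, 1.57, 0.893]
wrist_force: [-2.2, 0.2, 4.6]
finger_gap: 0.4
```

```bash
python3 - <<'E'
from h import *
im=camera("side");cv2.imwrite("pics/s3.png",cv2.resize(im[200:290,150:260,::-1],(733,600),interpolation=cv2.INTER_CUBIC))
for i in range(3):
    s=telemetry.read_state();print(s["eef_pos"],s["wrist_force"]);
print([b for b in blobs(im,"blue")])
print([proj(calibration("side"),np.array([587.3,156.1,z])) for z in (91,92)])
E
```

```text
[587.28745871 156.1359732   99.19172079] [-2.09815401  0.44913923  3.81748355]
[587.28745871 156.1359732   99.19172079] [-2.09815401  0.44913923  3.81748355]
[587.28745871 156.1359732   99.19172079] [-2.09815401  0.44913923  3.81748355]
[([89.9, 251.9], [34, 216, 101, 77, 3255]), ([218.1, 219.8], [214, 216, 9, 9, 66]), ([202.9, 247.1], [198, 244, 10, 6, 35]), ([184.2, 274.5], [179, 269, 11, 12, 98])]
[(np.float64(202.03603983757685), np.float64(244.76835451657993)), (np.float64(201.98801746572087), np.float64(244.3915373208837))]
```

View pics/s3.png

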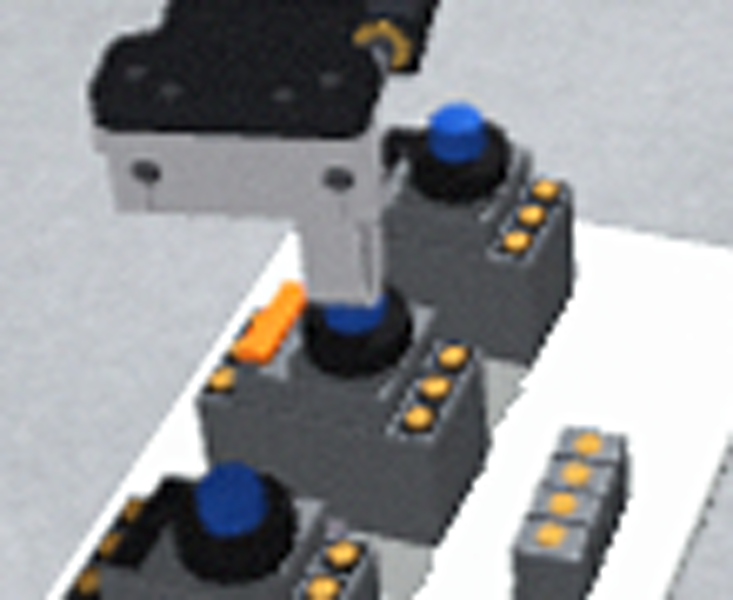

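The tips sit centred on the tripped cap, which is still proud. I'll press on slowly.

```bash
python3 -m handwheel '[[0,0,0,0.006,0,0,0],[0,0,0,0.012,0,0,0],[0,0,0,0.016,0,0,0],[0,0,0,0.016,0,0,0]]' 10; python3 -c "
from h import *
im=camera('side');cv2.imwrite('pics/s4.png',cv2.resize(im[200:290,150:260,::-1],(733,600),interpolation=cv2.INTER_CUBIC))
s=telemetry.read_state();print(s['eef_pos'],s['wrist_force'],blobs(im,'blue'))"
```

```text
clock: 4.85
eef_pos: [587.5, 156.2, 96.0]
eef_rot: [-3.005, 1.568, 0.551]
wrist_force: [-9.2, -0.9, 18.7]
finger_gap: 0.5
[587.50970304 156.22487375  95.96919598] [-9.0069975  -1.51513169 18.56941238] [([89.9, 251.9], [34, 216, 101, 77, 3255]), ([218.1, 219.8], [214, 216, 9, 9, 66]), ([203.0, 247.7], [199, 245, 9, 5, 25]), ([184.2, 274.5], [179, 269, 11, 12, 96])]
```

View pics/s4.png

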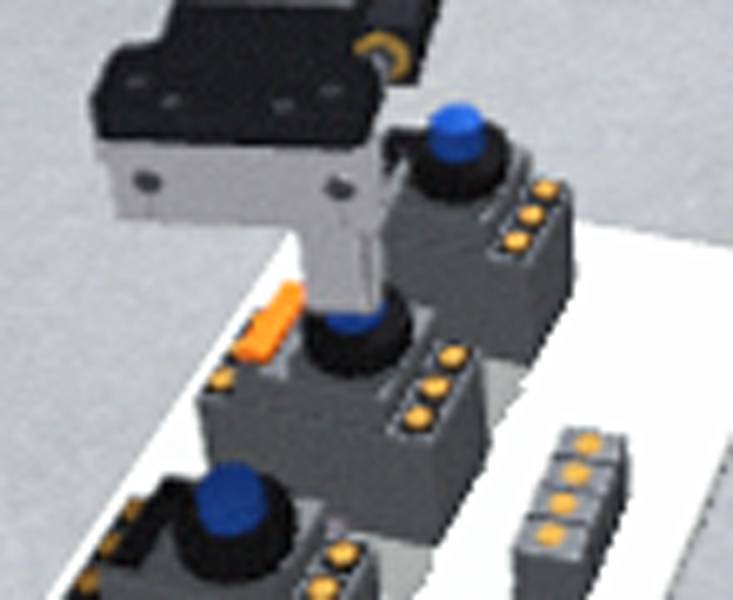

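The force rises faster than the spring should allow: 18.7 N up and -9 N in x. I'll stop here and look before pressing further.

```bash
python3 -c "
from h import *
im=camera('top');cv2.imwrite('pics/t4.png',cv2.resize(im[60:240,100:320,::-1],(733,600),interpolation=cv2.INTER_CUBIC))
im=camera('wrist');cv2.imwrite('pics/w4.png',im[:,:,::-1])
s=telemetry.read_state();print(s['eef_pos'],s['wrist_force'],s['moment'],R.from_euler('xyz',s['eef_rot']).as_matrix().round(4),s['joints'],s['effort'])"
```

```text
[587.51080105 156.21416841  95.98195996] [-9.0383415  -1.44426117 18.88341108] [-0.30836303  1.81243699 -0.06971041] [[ 2.000e-03  4.032e-01 -9.151e-01]
 [ 1.200e-03 -9.151e-01 -4.032e-01]
 [-1.000e+00 -3.000e-04 -2.300e-03]] [1.99286327e-01 5.39978967e-01 1.46776452e+00 8.95938323e-04
 1.13167439e+00 1.35473970e+00] [-4.54434380e-01 -5.32987118e+01 -2.96630788e+01 -1.64742098e-02
 -2.56855220e+00 -2.82272922e-03]
```

View pics/t4.png

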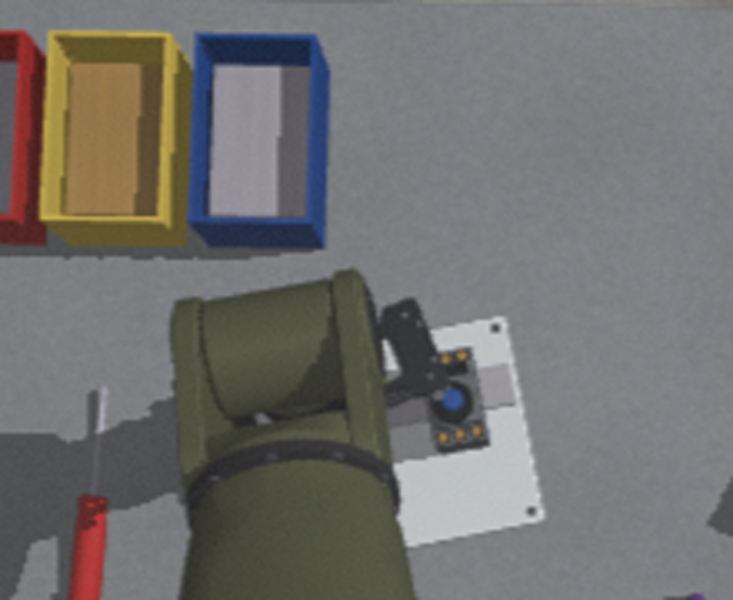

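View pics/w4.png

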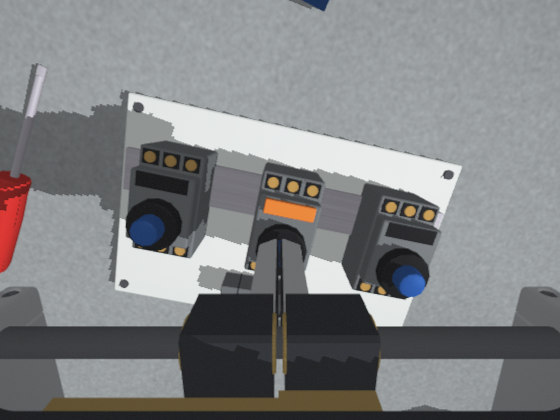

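```bash
python3 -c "
from h import *
c=calibration('side');M=R.from_euler('xyz',[0,0,0]).as_matrix()
p=np.array([587.5,156.2,88]);y=np.array([.403,-.915,0]);z=np.array([-.915,-.403,0])
f=lambda P:(np.round((np.array(proj(c,P))-[150,200])*6.67)).tolist()
print('tip corners',[f(p+a*y+b*z) for a in(-12.5,12.5) for b in (-8,8)])
for C in ([586,155],[587,156]):
  for h in (92,88,84): print(h,'cap c',f([*C,h]),'edge toward cam',f([C[0]-5.9,C[1]+6.8,h]))
  print('collar edge',f([C[0]-11,C[1]+12.9,84]))
d=ray(c,280,210);print(R.from_euler('xyz',c['attitude']).as_matrix().round(2))
im=cv2.imread('pics/side0.png');cv2.imwrite('pics/s0c.png',cv2.resize(im[200:290,150:260],(733,600),interpolation=cv2.INTER_NEAREST))
"
```

```text
tip corners [[312.0, 333.0], [366.0, 335.0], [329.0, 278.0], [382.0, 280.0]]
92 cap c [353.0, 295.0] edge toward cam [356.0, 315.0]
88 cap c [354.0, 305.0] edge toward cam [357.0, 325.0]
84 cap c [355.0, 315.0] edge toward cam [358.0, 335.0]
collar edge [361.0, 353.0]
92 cap c [348.0, 296.0] edge toward cam [351.0, 316.0]
88 cap c [349.0, 306.0] edge toward cam [352.0, 326.0]
84 cap c [350.0, 316.0] edge toward cam [354.0, 336.0]
collar edge [356.0, 354.0]
[[-0.9  -0.27  0.34]
 [-0.43  0.52 -0.74]
 [ 0.02 -0.81 -0.59]]
```

View pics/s0c.png

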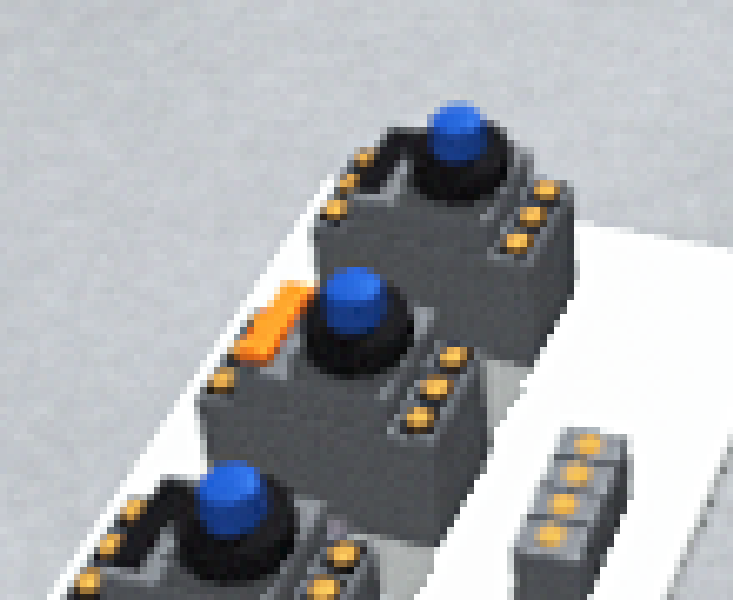

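```bash
python3 -c "
from h import *
a=cv2.imread('pics/w1.png')[210:300,225:335];b=cv2.imread('pics/w2.png')[210:300,225:335]
cv2.imwrite('pics/wc.png',np.hstack([cv2.resize(x,(396,324),interpolation=cv2.INTER_NEAREST) for x in (a,b)]))
b=cv2.imread('pics/s2.png');cv2.imwrite('pics/sc.png',cv2.resize(b[150:350,200:350],(600,600*200//150))[:600])
"
```

```text
(no output)
```

View pics/wc.png

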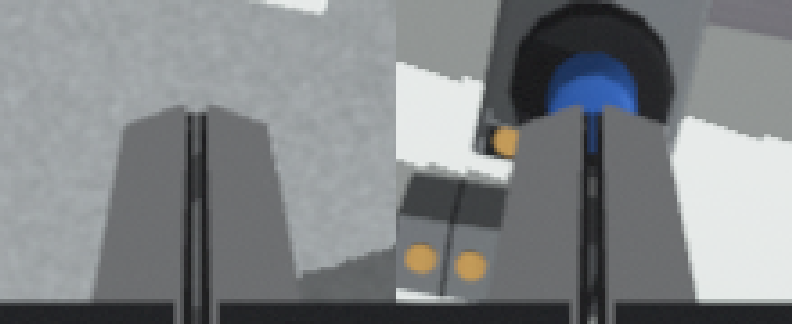

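View pics/sc.png

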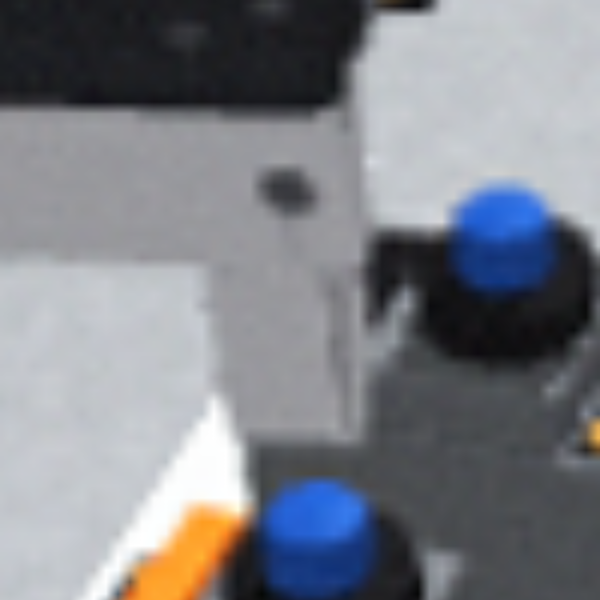

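```bash
python3 -c "
from h import *
s=telemetry.read_state();c=calibration('wrist');c0=dict(c)
M=R.from_euler('xyz',s['eef_rot']).as_matrix()
p2=np.array([585.86,154.13,120.64]);c['position']=c['position']-s['eef_pos']+p2
S=calibration('side')
P,g=tri(c,(260,243.9),S,(197.1,236.7));q=M.T@(P-p2);print('outer corner tool',q.round(1),g)
# apex: point on plane tool z=q[2]
p,d=ray(c,277,239.2);p=M.T@(p-p2);d=M.T@d;print('apex',(p+d*(q[2]-p[2])/d[2]).round(1), (p+d*(-8-p[2])/d[2]).round(1))
p,d=ray(c,260,243.9);p=M.T@(p-p2);d=M.T@d;print('outer by z',(p+d*(-8-p[2])/d[2]).round(1))
print('s3 blobs etc; cap tops via neighbours')
# neighbour cap tops: top edge centre
"
```

```text
outer corner tool [  1.1 -11.5  -8.1] 2.7181644788060013
apex [11.9 -2.  -8.1] [12.2 -2.  -8. ]
outer by z [  4.4 -12.4  -8. ]
s3 blobs etc; cap tops via neighbours
```

Measured from the images, the wedge-shaped tip reaches about 12 mm ahead of the TCP when shut, not 8 mm. That makes the cap fully bottomed now, and the earlier 3.8 N at z=99.2 fits about 5 mm of travel on the spring. I'll back off in steps and check the spring law.

```bash
python3 -m handwheel '[[0,0,0,-0.004,0,0,0],[0,0,0,-0.004,0,0,0]]'; python3 -m handwheel '[[0,0,0,-0.004,0,0,0],[0,0,0,-0.004,0,0,0]]';python3 -m handwheel '[[0,0,0,-0.004,0,0,0],[0,0,0,-0.004,0,0,0]]';python3 -m handwheel '[[0,0,0,-0.007,0,0,0],[0,0,0,-0.007,0,0,0]]';python3 -m handwheel '[[0,0,0,-0.007,0,0,0],[0,0,0,-0.007,0,0,0]]'
```

```text
clock: 5.25
eef_pos: [587.6, 156.2, 97.4]
eef_rot: [-3.049, 1.568, 0.507]
wrist_force: [-2.3, -0.4, 4.2]
finger_gap: 0.6
clock: 5.5
eef_pos: [587.6, 156.2, 98.6]
eef_rot: [-3.035, 1.568, 0.522]
wrist_force: [-2.6, -0.2, 4.7]
finger_gap: 0.7
clock: 5.75
eef_pos: [587.5, 156.2, 99.7]
eef_rot: [-3.033, 1.568, 0.524]
wrist_force: [-1.7, -0.8, 3.3]
finger_gap: 0.3
clock: 6.0
eef_pos: [587.6, 156.2, 101.9]
eef_rot: [-3.073, 1.568, 0.483]
wrist_force: [-0.5, -0.8, 2.8]
finger_gap: 0.8
clock: 6.25
eef_pos: [587.7, 156.2, 104.1]
eef_rot: [-3.087, 1.568, 0.469]
wrist_force: [-0.3, 0.5, 1.7]
finger_gap: 0.5
```

The spring law holds: about 4.5 N near the bottom, falling to 1.7 N at z=104. The cap was at about its full 8 mm. I'll withdraw up and check.

```bash
python3 -m handwheel '[[0,0,0,-0.05,0,0,0],[0,0,0,-0.15,0,0,0],[0,0,0,-0.25,0,0,0],[0,0,0,-0.32,0,0,0],[0,0,0,-0.32,0.1,0.04,0],[0,0,0,-0.32,0.22,0.09,0],[0,0,0,-0.32,0.34,0.145,0],[0,0,0,-0.32,0.46,0.197,0],[0,0,0,-0.32,0.56,0.24,0],[0,0,0,-0.32,0.645,0.276,0],[0,0,0,-0.32,0.645,0.276,0]]'
python3 - <<'E'
from h import *
im=camera("side");cv2.imwrite("pics/s5.png",im[:,:,::-1]);print([b for b in blobs(im,"blue") if b[1][4]<300])
s=telemetry.read_state();M=R.from_euler("xyz",s["eef_rot"]).as_matrix()
print(s["eef_pos"],s["wrist_force"],(M.T@(np.array([592,-264.5,200])-s["eef_pos"])/300).round(4))
E
```

```text
clock: 7.62
eef_pos: [589.7, -55.9, 200.7]
eef_rot: [3.037, 1.567, 0.308]
wrist_force: [0.2, 0.6, 0.4]
finger_gap: 0.4
[([218.1, 219.7], [214, 216, 9, 8, 62]), ([202.6, 244.7], [198, 240, 10, 10, 80]), ([184.3, 274.4], [179, 269, 11, 11, 93])]
[589.66707661 -54.72959802 200.54872648] [-0.47574279  0.71425667  0.83579631] [0.001  0.6434 0.2739]
```

View pics/s5.png

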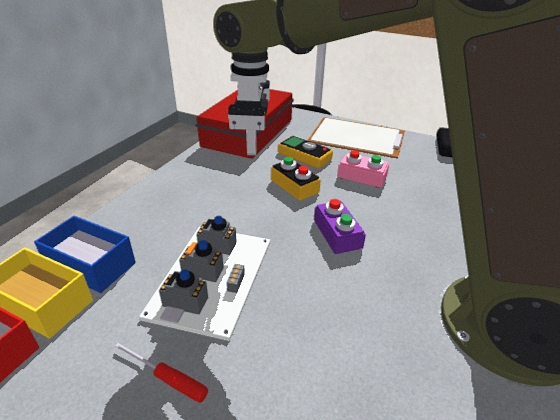

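The tripped cap is back at (202.6,244.7), as at the start, and nothing has moved. The arm is clear. Next I'll go most of the way to the start button and look with the wrist camera.

```bash
python3 -m handwheel '[[0,0,0,0,0.1,0.04,0],[0,0,0,0,0.22,0.09,0],[0,0,0,0,0.34,0.145,0],[0,0,0,0,0.46,0.197,0],[0,0,0,0,0.56,0.34,0],[0,0,0,0,0.56,0.4,0],[0,0,0,0,0.56,0.4,0],[0,0,0,0,0.56,0.4,0]]'
python3 - <<'E'
from h import *
s=telemetry.read_state();c=calibration("wrist");im=camera("wrist");cv2.imwrite("pics/w6.png",im[:,:,::-1])
M=R.from_euler("xyz",s["eef_rot"]).as_matrix();T=calibration("top")
for b in blobs(im,"green",60)+blobs(im,"red",60): print(b,plane(c,*b[0],74).round(1),[round(float(v),1) for v in tri(c,b[0],T,(361,186.5))[0]])
print(s["eef_pos"],M.round(3),(M.T@(np.array([592,-264.5,110])-s["eef_pos"])/300).round(4))
E
```

```text
clock: 8.68
eef_pos: [548.2, -255.7, 200.5]
eef_rot: [3.033, 1.567, 0.306]
wrist_force: [0.9, -0.3, -0.2]
finger_gap: 0.6
([306.8, 169.1], [294, 156, 27, 27, 585]) [ 592.1 -265.4   74. ] [591.8, -265.5, 69.7]
([67.7, 291.6], [53, 279, 30, 26, 569]) [364.5 -82.6  74. ] [560.0, -202.9, 309.0]
([527.5, 26.1], [483, 0, 77, 67, 3639]) [ 781.6 -387.7   74. ] [531.4, -155.1, 516.3]
([257.7, 208.9], [245, 196, 26, 27, 536]) [ 535.4 -237.1   74. ] [571.5, -233.5, 202.7]
([421.0, 258.9], [416, 255, 11, 9, 77]) [ 554.3 -417.3   74. ] [581.8, -239.2, 302.1]
([119.5, 274.5], [106, 262, 28, 26, 538]) [ 407.5 -129.    74. ] [560.7, -207.2, 295.3]
[ 548.18980051 -255.6852326   200.52623342] [[ 0.004  0.403 -0.915]
 [ 0.001 -0.915 -0.403]
 [-1.     0.    -0.004]] [ 0.3023  0.0856 -0.1206]
```

View pics/w6.png

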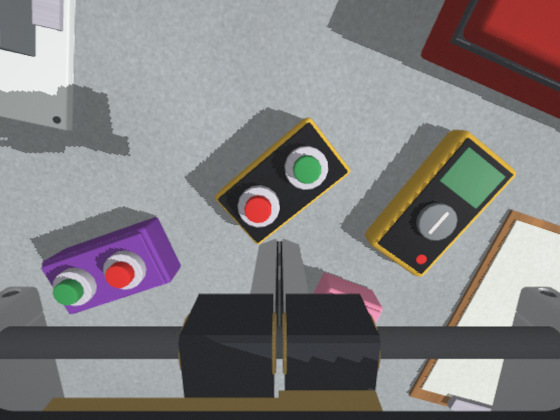

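The wrist view shows the yellow station's green cap at (307,169) and its red cap at (258,209). The green cap comes out at (592,-265), which agrees with the top view. I'll go above it, tips about 14 mm over the cap.

```bash
python3 -m handwheel '[[0,0,0,0,0.04,-0.06,0],[0,0,0,0,0.087,-0.121,0],[0,0,0,0,0.087,-0.121,0],[0,0,0,0.1,0.087,-0.121,0],[0,0,0,0.2,0.087,-0.121,0],[0,0,0,0.28,0.087,-0.121,0],[0,0,0,0.32,0.087,-0.121,0],[0,0,0,0.335,0.087,-0.121,0],[0,0,0,0.335,0.087,-0.121,0]]'
python3 - <<'E'
from h import *
im=camera("wrist")[120:320,180:430,::-1]
s=telemetry.read_state();M=R.from_euler("xyz",s["eef_rot"]).as_matrix()
b=camera("side")[100:220,230:380,::-1]
cv2.imwrite("pics/ws7.png",np.hstack([cv2.resize(im,(400,320)),cv2.resize(b,(400,320))]))
print(s["eef_pos"],s["wrist_force"],(M.T@(np.array([592,-265,86])-s["eef_pos"])/300).round(4))
E
```

```text
clock: 9.85
eef_pos: [592.5, -264.8, 100.6]
eef_rot: [2.941, 1.566, 0.214]
wrist_force: [0.9, 0.3, -0.7]
finger_gap: 0.4
[ 592.58306519 -264.91824263  100.90702578] [-0.38340662  0.03380553  0.22767784] [ 0.0497 -0.0006  0.0021]
```

View pics/ws7.png

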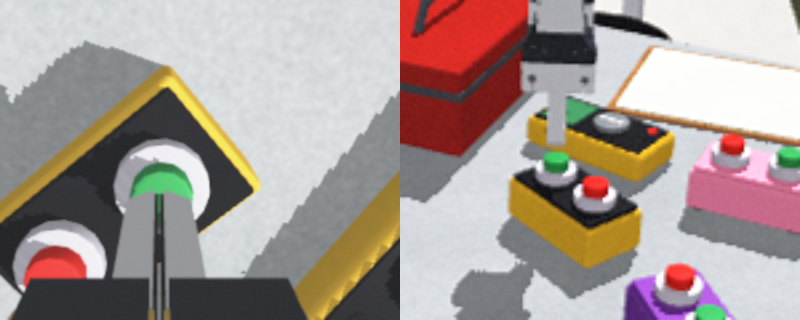

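The tips are centred over the green cap and clear of the red one. Now a slow press.

```bash
python3 -m handwheel '[[0,0,0,0.02,0,0,0],[0,0,0,0.038,0,0,0],[0,0,0,0.048,0,0,0],[0,0,0,0.054,0,0,0],[0,0,0,0.06,0,0,0],[0,0,0,0.064,0,0,0],[0,0,0,0.064,0,0,0]]'
```

```text
clock: 10.82
eef_pos: [592.7, -264.9, 81.9]
eef_rot: [2.851, 1.566, 0.125]
wrist_force: [-2.1, 1.5, 3.4]
finger_gap: 0.5
```

```bash
python3 -m handwheel '[[0,0,0,0.005,0,0,0],[0,0,0,0.008,0,0,0],[0,0,0,0.008,0,0,0]]'; python3 -c "
from h import *
b=camera('side');cv2.imwrite('pics/s8.png',cv2.resize(b[120:210,250:350,::-1],(660,594),interpolation=cv2.INTER_CUBIC))
s=telemetry.read_state();print(s['eef_pos'],s['wrist_force'],blobs(b,'green',20))"
```

```text
clock: 11.2
eef_pos: [592.8, -264.9, 79.5]
eef_rot: [2.832, 1.566, 0.106]
wrist_force: [-1.7, 0.7, 4.2]
finger_gap: 0.2
[ 592.7703382  -264.97971984   79.58107902] [-1.24180198  1.17233584  4.30045289] [([375.9, 158.7], [372, 155, 9, 8, 63]), ([288.3, 162.6], [284, 161, 9, 4, 25]), ([345.9, 219.3], [341, 214, 11, 11, 103])]
```

View pics/s8.png

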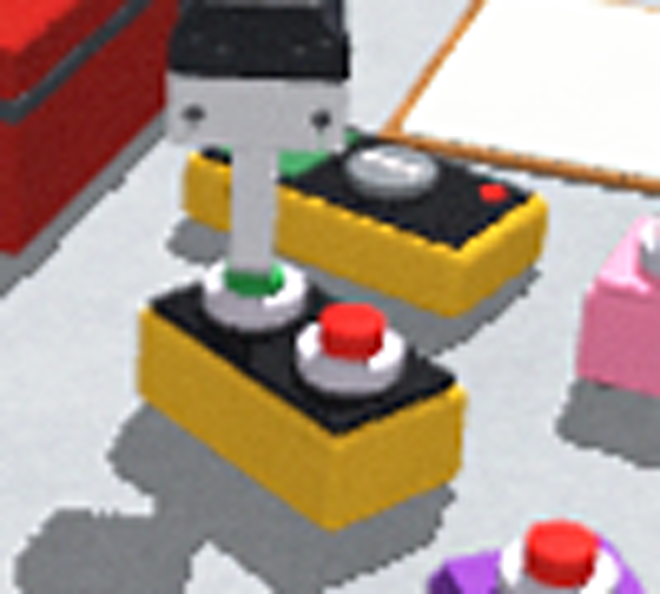

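The green cap has sunk close to its collar at 4.3 N, about 6 mm down, and the red cap is untouched. I'll withdraw straight up, then back away.

```bash
python3 -m handwheel '[[0,0,0,-0.01,0,0,0],[0,0,0,-0.03,0,0,0],[0,0,0,-0.08,0,0,0],[0,0,0,-0.18,0,0,0],[0,0,0,-0.3,0,0,0],[0,0,0,-0.4,0,0,0],[0,0,0,-0.45,0,0,0],[0,0,0,-0.45,0,0.15,0],[0,0,0,-0.45,0,0.3,0],[0,0,0,-0.45,0,0.4,0],[0,0,0,-0.45,0,0.4,0],[0,0,0,-0.45,0,0.4,0]]'
python3 - <<'E'
from h import *
for n in ["side","top"]:
    im=camera(n);cv2.imwrite(f"pics/{n}9.png",im[:,:,::-1])
    for c in ["blue","green","red"]: print(n,c,[(b[0],b[1][2:]) for b in blobs(im,c) if 25<b[1][4]<300])
s=telemetry.read_state();print(s["eef_pos"],s["wrist_force"])
E
```

```text
clock: 12.75
eef_pos: [482.8, -313.2, 213.9]
eef_rot: [2.877, 1.566, 0.15]
wrist_force: [-0.1, -0.2, 0.9]
finger_gap: 0.5
side blue [([218.1, 219.8], [9, 9, 66]), ([202.6, 244.5], [10, 10, 87]), ([184.2, 274.4], [12, 12, 104])]
side green [([293.2, 141.4], [21, 10, 115]), ([375.9, 158.7], [9, 8, 63]), ([288.0, 160.3], [9, 8, 64]), ([345.9, 219.3], [11, 11, 103])]
side red [([354.5, 153.7], [8, 8, 54]), ([302.8, 169.6], [10, 8, 67]), ([334.5, 203.6], [10, 10, 83])]
top blue [([235.2, 179.4], [7, 6, 35]), ([203.6, 185.5], [7, 6, 33]), ([171.8, 191.6], [7, 6, 35])]
top green [([361.0, 186.4], [9, 8, 58]), ([292.0, 272.2], [9, 9, 62]), ([43.0, 397.2], [8, 9, 49])]
top red [([72.7, 95.6], [9, 55, 282]), ([106.5, 94.9], [8, 56, 177]), ([351.0, 207.5], [7, 8, 35])]
[ 483.03906862 -312.94616622  213.74035017] [-0.49966181  0.27936238 -0.18750539]
```

View pics/side9.png

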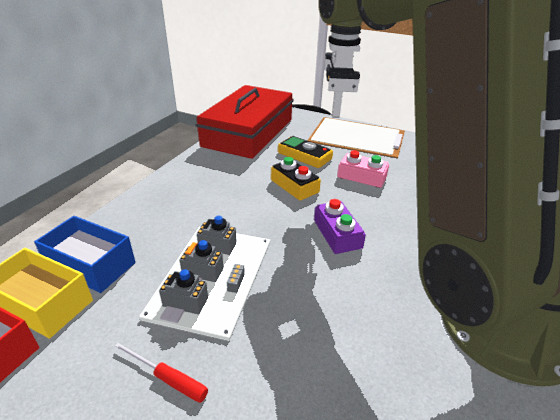

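View pics/top9.png

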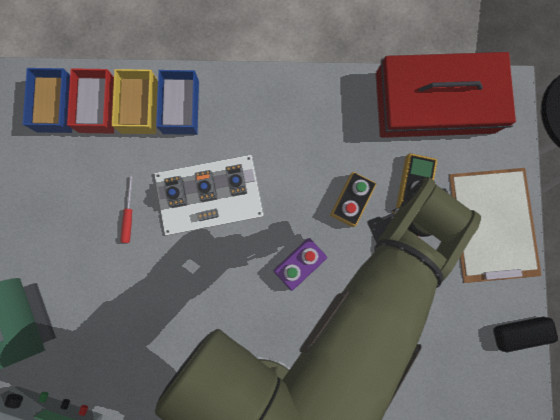

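Every cap and loose thing is within a pixel of its first position: green at (288,160), red at (303,170) and the reset at (203,244.5) in the side view. The arm is well clear, so I'm handing in.

```bash
python3 -c "
from cell import order
print(order.sign_off())"
```

```text
the job is handed in; nothing more can be done
None
```

I pressed the reset on the middle relay (the one with the orange flag) and let it spring back. I then pressed the green start button on the yellow station, withdrew clear and handed the job in at about 13 s of the 45 s.

- **Reset press:** It went to about its full 8 mm and read 18.7 N at the bottom, under the 25 N limit. Backing off, the force fell from 4–5 N to 1.7 N, and the side view showed the cap back up before I went to the start button.
- **Start press:** It sank about 6 mm at 4.3 N, and the side view showed it back up afterwards.
- **Last pictures:** In the side and top views all the caps matched their first positions to within half a pixel. The station and loose things looked unmoved, and only part of the multimeter showed in the top view. The wrist force was close to zero with the arm clear.
- **Disagreement:** The closed fingertips reached about 12 mm ahead of the TCP, not the stated 8 mm. That is why the reset bottomed out harder than I intended. I used 12 mm for the start button.

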